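# Stamp the weld coupon, then hold the guard open

## Robot

A 7-joint arm with a two-finger parallel gripper is mounted at the origin on the work surface. World frame = base frame: x ahead of the robot, y to its left, z up, the work surface at z = 0. Lengths are in m, angles in rad, forces in N, time in s.
With the tool pointing down it reaches from about 0.35 to 0.775 m from the base axis. Payload 3.1 kg.
Tool frame: the origin (TCP) lies between the finger pads; the fingertips stand 17 mm ahead of it and the grasp point (between the pads) lies 2 mm behind it (manip.tcp_to_tips is the distance from the TCP to the fingertips, in m); z points along the fingers, y is the line along which they close (so a half turn about z gives the same grasp; the last joint's range is limited). The gripper opens to 85 mm and grips with 20 to 120 N. Pads are 22 mm wide; open, the fingers measure 114 mm over their backs; the gripper's body (76 mm by 85 mm) begins 54 mm behind the grasp point. The pads swing forward as they close: fully open they stand 13 mm farther back than shut.
Start: joints at [-1.286, 0.311, 0.014, 1.512, -0.004, 1.319, -0.027], TCP at [0.177, 0.521, 0.248] pointing down, gripper open.
Joint ranges: [-2.7, 2.7], [-0.3, 1.91], [-1.27, 1.3], [0.12, 2.57], [-1.44, 4.58], [0.2, 2.03], [-3.05, 3.05]. Speed limits (rad/s): [2.79, 2.79, 3.14, 3.14, 3.14, 3.14, 3.14].

## Interface

Orientations are given as a rotation vector (axis times angle).
In Python, from cell import manip gives the robot as it stands. The module is installed in compiled form; this text tells all that it offers.
- The arm moves only by the shell command python3 -m creep 'ROWS' [FORCE]. ROWS is JSON, a list of rows, each an object of numbers: "hand": the opening, from -1 (shut) to 1 (fully open); "dx", "dy", "dz": the shift along the tool's x, y, z as a fraction of full scale; "spin": the turn about the tool's z as a fraction of full scale. A call has 1 to 12 rows; each row is the pose to reach, as a shift and turn from the pose commanded when the call began, along the tool's axes at that moment; what a row does not reach only later rows make up. Full scale, the value 1, is 250 mm for a shift and 45 degrees for a turn. A row lasts 1/8 s, in which the tool goes at most 62.5 mm and 10.7 degrees, less where a joint would pass 70% of its speed; a pose out of reach is approached as far as the arm can. A call with a number of a shift or a turn outside -1 to 1 is refused whole. A call with a gripper value outside its range is refused whole. The fingers move at their own pace and stop on an object; FORCE is the grip in N (left out, the last holds). Time passes only in rows, so rows that repeat a pose let the fingers close. It gives the time, the measured TCP pose, the force, the opening and the grip force at its end, in the units of the state.
- manip.state(): the state, without advancing time (a new reading comes with each control period).
- manip.get_image(name): name is "scene" or "top" or "wrist"; returns a dict with "frame" (420x560x3 uint8, blue, green, red), "z_map" (420x560 float32, m along the optical axis (not along the pixel's ray), 0 where there is no reading), "fx", "fy", "cx", "cy" (pixels), "cam_to_world" (4x4, takes a point from camera to world coordinates); the wrist camera has in their place "hand_eye" (4x4, takes a point from camera to tool coordinates, whose origin is the TCP and whose axes are the flange's). Camera axes: x right, y down, z forward; pixel columns grow to the right and rows downward; lengths in m; the calibration is good to about 2 mm. A picture is of the moment at which its call begins: read the wrist's pose just before it.
- manip.hand_in(): hands the job in; it is judged then, once.
Trained networks look in a picture, given as the dict that the camera call returned (one of the last four; its "shot" number tells which), for a name from the list of things; names that differ only in an ending like _2 or _b are one class to them, and where a whole thing is asked for, a point or a joint stands for the part that bears it (a point fixed in the world has none). Each returns a list of dicts, best first, with "conf" (0 to 1); they miss things now and then, are a little off and sometimes report something else, mostly with a low value. They report only what shows in the picture. A call takes as long as a camera call. They do not tell look-alikes from the thing itself.
- manip.find_in(picture, query): "rect" ([centre column, centre row, width, height] in pixels, round what is visible of it).
- manip.mark_of(picture, query): "point" ([column, row] in pixels: a listed point, or the origin of a listed thing).
The state is a dict: "clock": time; "joint_pos": joint angles; "qd": joint speeds; "joint_efforts": joint torques, N m; "ee_pos": TCP position; "tcp_rot": TCP orientation; "force": force on the tool from outside, world axes, zero at the start; "torque": the same for the moment, N m; "width": finger opening in m; "finger_force": force on a finger pad.
Only numpy, scipy, OpenCV 4.12 (cv2) and the standard library are available. Lean on these libraries where they do the work, as an engineer would, in place of code of your own. Each camera call takes 0.05 s, during which the arm holds its last target. There are 200 camera calls.

## Task

Stamp the weld coupon in the jig: take the mallet and knock the sprung punch fully down with it (not with the fingers), then set the mallet down on the bench again. Then lift the jig's sprung guard flap by its side rod and hold it open at 60 degrees from closed, so that a workmate can take the coupon out; finish while still holding it there, for it springs shut if let go. Leave the coupon in the jig and the other things on the bench alone.

Things in the scene. Friction and masses are not known exactly. Their poses are not given: they have to be found in the camera images.
- jig: Stamping jig fixed to the bench: dark steel base 160 (x) by 260 (y) by 30 mm, origin at the centre of its underside; z up, x towards the hinge side (away from the robot at yaw 0). A coupon lies on it along y. On its +y half stands a grey C-frame, 40 mm wide in y, top 105 mm above the bench, that carries the punch; on its -y half lies the guard flap.
- punch_top (a point): Centre of the top face of the sprung steel punch: a round head 28 mm across and 12 mm thick on a 16 mm shank, standing up out of the C-frame. At rest this point is at x 0, y 75, z 140 mm in the jig's frame, the highest point of the jig, and the head's underside is 23 mm above the C-frame.
- punch (a joint): How far the punch is pushed down, m: 0 at rest, 0.012 at its stop (fully down). Its spring pushes back with 3 N at rest and 9 N at the stop, and returns it when released.
- flap (a joint): Opening angle of the guard flap, rad: 0 closed (lying level), grows as the flap's robot-side edge is lifted, at most 1.6; 60 degrees is 1.047. Gravity and a spring shut it from any angle; holding it takes about 5 N at the rod.
- flap_rod (a point): Grip point on the flap's side rod: a round level steel rod, 16 mm across, parallel to the hinge, sticking out 85 mm past the base on the jig's -y side, free all round. The point is on the rod's axis, 35 mm from its free end; closed it is at x -43, y -180, z 46 mm in the jig's frame. It moves with the flap on a circle of 105 mm radius about the hinge axis. Its axes turn with the flap.
- flap_hinge (a point): The point of the hinge axis level with flap_rod along the axis: x 62, y -180, z 46 mm in the jig's frame. The axis runs along the jig's y. The flap is a plain metal plate 135 (y) by 122 (x) by 6 mm, 46 mm above the bench when closed.
- mallet: Mallet, about 0.4 kg: black round head 52 mm across, 70 mm high, standing on one striking face; wooden handle level, 22 mm wide, 28 mm high, flat sides, running along the mallet's -x to 150 mm from the head's axis, centre line 35 mm above the standing face. Origin at the centre of the standing face; z up the head. Balance point about 12 mm from the head's axis towards the handle.
- coupon: Loose dark steel weld coupon 50 by 190 (y) by 8 mm lying in the jig, partly under the flap and the punch; origin at the centre of its underside. To be left where it lies.
- brush: Wire brush with a wooden back, 230 mm long, 30 mm wide, 22 mm high, origin under its middle, long axis x. To be left alone.
- tee: Welded steel T-joint sample, 130 (x) by 50 by 48 mm high, origin at the centre of its underside. To be left alone.
- flatbar: Rusty flat steel bar 35 by 150 (y) by 8 mm, origin at the centre of its underside. To be left alone.
There are look-alikes about, which are no part of the job. What is shaped like the mallet but orange or turquoise is not meant.

How it is judged:
By the outcome, as a careful person would: the job done as asked, in the order asked, and still so for the second after the job is handed in, while the arm keeps its last pose, push and grip.
It also fails if it takes over 61 s, if anything falls off the work surface, if the arm or the gripper's body presses on something with over 40 N, if the wrist force passes 120 N, or if a joint passes its speed limit or range.

## Working session

There is one attempt and no reset: what is moved stays moved. The work goes in short steps, Python scripts to look and compute and a shell command to move; the robot and the scene stay as the last step left them, time stands still between calls to the robot, and variables do not carry over. Pictures are saved under pics/ and viewed, at most 10 in all, crops included, and the job is handed in when it is done.

```bash
mkdir -p pics
cat > h.py <<'E'
import numpy as np, cv2
from cell import manip
from scipy.spatial.transform import Rotation as R
np.set_printoptions(precision=4,suppress=True)
def T(st):
    M=np.eye(4); M[:3,:3]=R.from_rotvec(st["tcp_rot"]).as_matrix(); M[:3,3]=st["ee_pos"]; return M
def shot(n):
    st=manip.state(); p=manip.get_image(n)
    p["M"]=np.array(p["cam_to_world"]) if "cam_to_world" in p else T(st)@np.array(p["hand_eye"])
    return p
def ray(p,uv):
    d=np.array([(uv[0]-p["cx"])/p["fx"],(uv[1]-p["cy"])/p["fy"],1.]); return p["M"][:3,3],p["M"][:3,:3]@d
def at_z(p,uv,z):
    o,d=ray(p,uv); return o+d*(z-o[2])/d[2]
def depth(p,uv):
    o,d=ray(p,uv); u,v=int(round(uv[0])),int(round(uv[1])); w=p["z_map"][max(v-1,0):v+2,max(u-1,0):u+2]; w=w[w>0]
    return o+d*np.median(w) if w.size else None
def tri(p,a,q,b):
    (o1,d1),(o2,d2)=ray(p,a),ray(q,b); s=np.linalg.lstsq(np.c_[d1,-d2],o2-o1,rcond=None)[0]
    x,y=o1+d1*s[0],o2+d2*s[1]; return (x+y)/2,np.linalg.norm(x-y)
E
python3 - <<'E'
from h import *
s=manip.state(); print(s["clock"],s["ee_pos"],s["tcp_rot"],s["width"])
P={n:shot(n) for n in("scene","top")}
cv2.imwrite("pics/scene.png",P["scene"]["frame"]);cv2.imwrite("pics/top.png",P["top"]["frame"])
for n,p in P.items():
  print(n,p["M"])
  for q in("mallet","jig","punch_top","flap_rod","flap_hinge","brush","tee","flatbar","coupon"):
    for m in manip.mark_of(p,q)[:4]: print(q,np.round(m["point"]),round(m["conf"],2),depth(p,m["point"]))
print(manip.state()["clock"])
E
```

```text
0.0 [0.1763 0.5203 0.2472] [-0.5109 -3.0995  0.0036] 0.08590589086262575
scene [[ 0.7547  0.5591 -0.3432  0.8775]
 [ 0.656  -0.6496  0.3844 -0.3735]
 [-0.008  -0.5152 -0.857   1.0783]
 [ 0.      0.      0.      1.    ]]
mallet [400. 147.] 0.98 [0.5982 0.4771 0.0305]
mallet [334. 160.] 0.77 [0.481  0.3134 0.0351]
mallet [335. 216.] 0.66 [0.598  0.1659 0.0418]
jig [353. 314.] 0.71 [ 0.7843 -0.0022  0.0077]
jig [263. 277.] 0.65 [ 0.5703 -0.0829  0.0496]
punch_top [279. 236.] 0.68 [ 0.5594 -0.0111  0.1401]
flap_rod [191. 313.] 0.7 [ 0.5043 -0.2571  0.0483]
flap_hinge [390. 211.] 0.45 [0.6924 0.2902 0.0144]
brush [192. 410.] 0.6 [ 0.6496 -0.4003  0.0219]
tee [390. 214.] 0.71 [0.6959 0.2854 0.009 ]
flatbar [352. 316.] 0.91 [ 0.7838 -0.0074  0.0084]
flatbar [332. 161.] 0.43 [0.4785 0.3111 0.0296]
coupon [260. 272.] 0.78 [ 0.5567 -0.0789  0.0496]
top [[ 0.005  -0.9917  0.1281  0.3085]
 [-0.9998 -0.0024  0.0206  0.0288]
 [-0.0201 -0.1282 -0.9915  1.3904]
 [ 0.      0.      0.      1.    ]]
mallet [155. 177.] 0.98 [0.5749 0.4727 0.0615]
mallet [181. 291.] 0.95 [0.2012 0.3681 0.0707]
mallet [198. 212.] 0.75 [0.4543 0.3217 0.0689]
mallet [241. 175.] 0.75 [0.5797 0.1842 0.0692]
jig [317. 189.] 0.58 [ 0.5351 -0.0704  0.0482]
punch_top [298. 179.] 0.56 [ 0.5539 -0.0053  0.1398]
flap_rod [372. 201.] 0.84 [ 0.4961 -0.2511  0.052 ]
brush [410. 160.] 0.84 [ 0.641  -0.3904  0.0216]
brush [215. 147.] 0.48 [0.6919 0.2825 0.0087]
brush [296. 126.] 0.32 [ 0.7701 -0.0024  0.0083]
tee [213. 148.] 0.65 [0.6903 0.2896 0.0079]
tee [408. 162.] 0.16 [ 0.635  -0.3863  0.0219]
flatbar [299. 124.] 0.6 [ 0.7775 -0.0126  0.0079]
coupon [316. 189.] 0.43 [ 0.5351 -0.068   0.0483]
coupon [408. 163.] 0.39 [ 0.6327 -0.3873  0.0196]
1.0
```

View pics/scene.png

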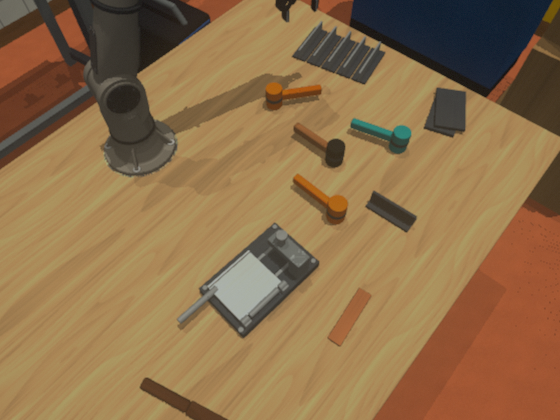

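View pics/top.png

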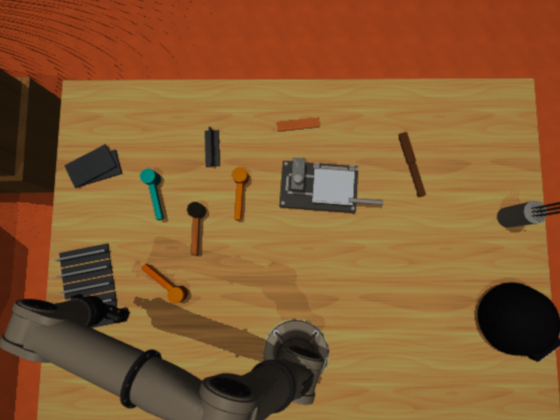

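Mallet-shaped candidates in the top view are turquoise (150,178), orange (240,175), orange (177,294) and black head with a wooden handle (196,210). The last is at (335,152) in the scene view, and it fits the description. The jig is at (318,187), its rod at (372,202) and its punch at (298,177). Next I'll work out the move to look at the mallet from above.

```bash
cat >> h.py <<'E'
def rel(pos,ydir=None,cmd=None):
    """shift to pos in tool axes (fractions) and spin that brings tool y onto ydir (mod 180)"""
    M=T(manip.state()) if cmd is None else cmd; d=M[:3,:3].T@(np.array(pos)-M[:3,3])/0.25; print("d",d,end=" ")
    if ydir is not None:
        v=M[:3,:3].T@np.array([*ydir,0.]); a=np.degrees(np.arctan2(-v[0],v[1])); a=(a+90)%180-90; print("spin",a/45,"deg",a,end=" ")
    print()
E
python3 - <<'E'
from h import *
M=T(manip.state());print(M); p=shot("wrist"); print(np.array(p["hand_eye"]))
print(manip.state()["joint_pos"])
rel([0.40,0.32,0.25],[0,1])
# jig from top depth: steel base corners check
E
```

```text
[[-0.9471  0.3209  0.0001  0.1765]
 [ 0.3209  0.9471 -0.      0.5209]
 [-0.0001 -0.     -1.      0.2483]
 [ 0.      0.      0.      1.    ]]
[[ 0.0006 -0.9533 -0.302   0.0762]
 [ 1.      0.0009 -0.0009 -0.0009]
 [ 0.0012 -0.302   0.9533 -0.1245]
 [ 0.      0.      0.      1.    ]]
[-1.2857  0.3109  0.014   1.5115 -0.0044  1.3192 -0.0272]
d [-1.1045 -0.4743 -0.0068] spin -0.4159486388418442 deg -18.71768874788299
```

```bash
python3 -m creep '[{"dx":-0.25,"dy":-0.12,"spin":-0.2,"hand":1},{"dx":-0.5,"dy":-0.24,"spin":-0.4,"hand":1},{"dx":-0.75,"dy":-0.36,"spin":-0.42,"hand":1},{"dx":-1,"dy":-0.47,"spin":-0.42,"hand":1},{"dx":-1,"dy":-0.47,"spin":-0.42,"hand":1},{"dx":-1,"dy":-0.47,"spin":-0.42,"hand":1},{"dx":-1,"dy":-0.47,"spin":-0.42,"hand":1}]'
python3 - <<'E'
from h import *
print(T(manip.state())); p=shot("wrist"); cv2.imwrite("pics/w1.png",p["frame"])
np.savez("w1.npz",z=p["z_map"],f=p["frame"],M=p["M"],k=[p["fx"],p["fy"],p["cx"],p["cy"]])
for m in manip.mark_of(p,"mallet")[:3]: print(m, at_z(p,m["point"],0))
for m in manip.find_in(p,"mallet")[:3]: print(m)
E
```

```text
[[-0.9471  0.3209  0.      0.1765]
 [ 0.3209  0.9471  0.      0.5209]
 [-0.      0.     -1.      0.2483]
 [ 0.      0.      0.      1.    ]]
{'point': [185.0, 216.9], 'conf': 0.9} [0.1877 0.3855 0.    ]
{'rect': [198.5, 347.8, 38.0, 61.4], 'conf': 0.69}
{'rect': [223.1, 239.1, 155.0, 71.3], 'conf': 0.62}
{'rect': [127.0, 413.6, 10.2, 9.9], 'conf': 0.47}invalid input at $[0]: expected keys hand, dx, dy, dz, spin
```

View pics/w1.png

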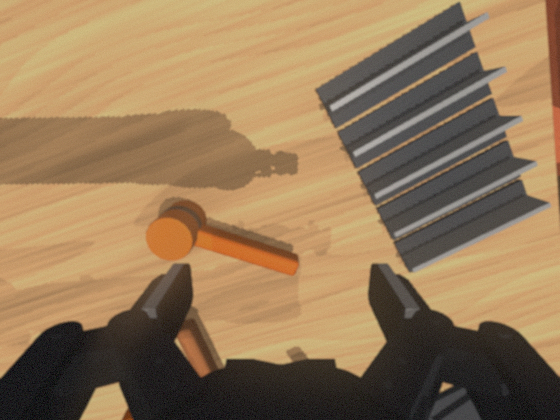

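The move was refused because every row needs all five keys. This picture is therefore still from the start pose, showing the orange look-alike at (175,235). I'll resend it with full rows.

```bash
python3 -m creep '[{"dx":-0.25,"dy":-0.12,"dz":0,"spin":-0.2,"hand":1},{"dx":-0.5,"dy":-0.24,"dz":0,"spin":-0.4,"hand":1},{"dx":-0.75,"dy":-0.36,"dz":0,"spin":-0.42,"hand":1},{"dx":-1,"dy":-0.47,"dz":0,"spin":-0.42,"hand":1},{"dx":-1,"dy":-0.47,"dz":0,"spin":-0.42,"hand":1},{"dx":-1,"dy":-0.47,"dz":0,"spin":-0.42,"hand":1},{"dx":-1,"dy":-0.47,"dz":0,"spin":-0.42,"hand":1}]'
python3 - <<'E'
from h import *
print(T(manip.state())); p=shot("wrist"); cv2.imwrite("pics/w2.png",p["frame"])
np.savez("w1.npz",z=p["z_map"],f=p["frame"],M=p["M"],k=[p["fx"],p["fy"],p["cx"],p["cy"]])
for m in manip.mark_of(p,"mallet")[:3]: print(m, at_z(p,m["point"],0))
for m in manip.find_in(p,"mallet")[:3]: print(m)
E
```

```text
clock: 2.08
ee_pos: [0.3743, 0.3308, 0.2483]
tcp_rot: [0.008, -3.141, -0.002]
force: [0.0, 0.5, -0.2]
width: 0.0855
finger_force: 0.0
[[-1.     -0.0054 -0.001   0.3743]
 [-0.0054  1.      0.001   0.3308]
 [ 0.001   0.001  -1.      0.2483]
 [ 0.      0.      0.      1.    ]]
{'point': [286.5, 243.8], 'conf': 0.91} [0.4654 0.3386 0.    ]
{'point': [333.5, 7.8], 'conf': 0.81} [0.1916 0.3852 0.    ]
{'point': [184.3, 316.4], 'conf': 0.71} [0.5807 0.192  0.    ]
{'rect': [285.9, 210.3, 47.1, 160.8], 'conf': 0.96}
{'rect': [177.7, 292.8, 44.2, 128.9], 'conf': 0.87}
{'rect': [388.6, 251.7, 28.6, 44.7], 'conf': 0.83}
```

View pics/w2.png

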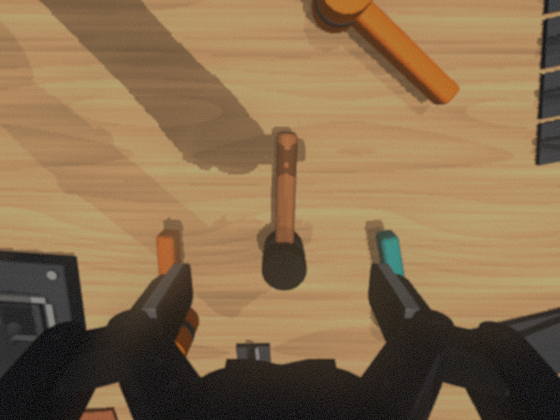

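The picture shows the black-headed wooden mallet, with its head at (285,258) and handle end at (287,138). The orange and turquoise ones stand to the sides. I'll measure the handle and head from depth and check against another view.

```bash
cat >> h.py <<'E'
def cloud(p):
    v,u=np.mgrid[:420,:560]; z=p["z_map"]; P=np.stack([(u-p["cx"])/p["fx"]*z,(v-p["cy"])/p["fy"]*z,z],-1)
    X=P@p["M"][:3,:3].T+p["M"][:3,3]; X[z<=0]=np.nan; return X
def mallet(p,c0):
    X=cloud(p).reshape(-1,3); X=X[np.isfinite(X).all(1)]
    X=X[(np.abs(X[:,1]-c0[1])<.045)&(X[:,0]>c0[0]-.19)&(X[:,0]<c0[0]+.05)]
    top=X[(X[:,2]>.062)&(X[:,2]<.08)]; (cx,cy),r=cv2.minEnclosingCircle(top[:,:2].astype(np.float32))
    hd=X[(X[:,2]>.042)&(X[:,2]<.056)&(X[:,0]<cx-.035)]
    f=np.polyfit(hd[:,0],hd[:,1],1)
    print("head",cx,cy,r,"top z",np.median(top[:,2]),len(top),"handle z",np.median(hd[:,2]),"x",hd[:,0].min(),hd[:,0].max(),"y@x-.045",np.polyval(f,cx-.045),"slope",f[0],"width",np.ptp(hd[:,1]-np.polyval(f,hd[:,0])),len(hd))
    return cx,cy,f
E
python3 - <<'E'
from h import *
w=shot("wrist"); t=shot("top"); s=shot("scene")
for p in (w,t,s):
    mallet(p,(0.455,0.325))
g=lambda p,c:[np.array(m["point"]) for m in manip.mark_of(p,"mallet") if np.linalg.norm(at_z(p,m["point"],0)[:2]-c)<.04][:1]
a,b,c=[g(p,(.46,.33)) for p in(w,t,s)]
if a and b: print(tri(w,a[0],t,b[0]))
if a and c: print(tri(w,a[0],s,c[0]))
# jig: yaw by top face of base
for p in (t,s):
    X=cloud(p).reshape(-1,3); X=X[np.isfinite(X).all(1)]
    k=X[(np.abs(X[:,0]-.56)<.15)&(np.abs(X[:,1]+.08)<.15)&(X[:,2]>.02)]
    print("jig rect",cv2.minAreaRect(k[k[:,1]>-.235][:,:2].astype(np.float32)))
    h=k[k[:,2]>.13]; print("punch",h.mean(0) if len(h) else None,cv2.minEnclosingCircle(h[:,:2].astype(np.float32)) if len(h) else 0)
    r=X[(np.abs(X[:,0]-.5)<.05)&(X[:,1]<-.225)&(X[:,1]>-.32)&(X[:,2]>.03)]
    q=np.polyfit(r[:,1],r[:,0],1) if len(r)>3 else 0
    print("rod",len(r),r.min(0),r.max(0),q,np.polyval(q,r[:,1].min()+.035))
E
```

```text
head 0.4675167202949524 0.3345322906970978 0.025839388370513916 top z 0.06885754821350909 1521 handle z 0.047548024358296664 x 0.3185267249211452 0.4322485250835362 y@x-.045 0.3352939623379338 slope -0.013109174010803816 width 0.022110503678143822 2006
head 0.4643630385398865 0.33694973587989807 0.025852883234620094 top z 0.07013728267069053 193 handle z 0.048264598783055224 x 0.31499790518743404 0.4277926589617273 y@x-.045 0.33735283393855897 slope -0.009012946463063765 width 0.0241416486539332 154
head 0.46687135100364685 0.3335861265659332 0.02745356224477291 top z 0.07051564063642612 242 handle z 0.04875614859659749 x 0.31727170077339395 0.4317907256568877 y@x-.045 0.33266006176724106 slope -0.021409172351001635 width 0.026265202892936157 258
(array([0.4623, 0.3392, 0.0136]), np.float64(0.010388929129042651))
(array([ 0.4678,  0.3357, -0.0048]), np.float64(0.0012344467943975538))
jig rect ((0.5483614802360535, -0.08970434963703156), (0.2874232828617096, 0.16040179133415222), 85.74424743652344)
punch [ 0.5544 -0.0015  0.1402] ((0.554573118686676, -0.0016714733792468905), 0.013564307242631912)
rod 87 [ 0.4855 -0.286   0.0395] [ 0.5029 -0.2257  0.0581] [0.0781 0.5129] 0.4932534314025522
jig rect ((0.551481306552887, -0.09094752371311188), (0.2852676510810852, 0.16162079572677612), 85.86416625976562)
punch [ 0.5593 -0.0056  0.1398] ((0.5575065612792969, -0.004338603932410479), 0.015364037826657295)
rod 201 [ 0.4862 -0.2901  0.0417] [ 0.5058 -0.225   0.0581] [0.0829 0.519 ] 0.4978343708871827
```

Mallet: head (0.467, 0.3345), top 0.07, handle top at 0.048, which all fits. I'll grasp at x = head − 0.042 with TCP z = 0.033. The jig yaw is about −4°.

Run:
```python
from h import *
rel([0.425,0.335,0.033],[0.013,1])
```

```text
d [-0.1986  0.0203  0.8613] spin 0.021476003725596923 deg 0.9664201676518616
```

```bash
python3 -m creep '[{"dx":-0.2,"dy":0.02,"dz":0.2,"spin":0.02,"hand":1},{"dx":-0.2,"dy":0.02,"dz":0.4,"spin":0.02,"hand":1},{"dx":-0.2,"dy":0.02,"dz":0.58,"spin":0.02,"hand":1},{"dx":-0.2,"dy":0.02,"dz":0.72,"spin":0.02,"hand":1},{"dx":-0.2,"dy":0.02,"dz":0.82,"spin":0.02,"hand":1},{"dx":-0.2,"dy":0.02,"dz":0.86,"spin":0.02,"hand":1},{"dx":-0.2,"dy":0.02,"dz":0.86,"spin":0.02,"hand":1},{"dx":-0.2,"dy":0.02,"dz":0.86,"spin":0.02,"hand":1},{"dx":-0.2,"dy":0.02,"dz":0.86,"spin":0.02,"hand":1}]'
python3 - <<'E'
from h import *
rel([0.425,0.335,0.033],[0.013,1])
E
```

```text
clock: 3.65
ee_pos: [0.4264, 0.3352, 0.0346]
tcp_rot: [0.02, 3.14, 0.003]
force: [0.1, -0.0, 0.3]
width: 0.0854
finger_force: 0.0
d [ 0.0056 -0.001   0.0063] spin 0.0005491826491341574 deg 0.024713219211037085
```

```bash
python3 -m creep '[{"dx":0,"dy":0,"dz":0.006,"spin":0,"hand":-1},{"dx":0,"dy":0,"dz":0.006,"spin":0,"hand":-1},{"dx":0,"dy":0,"dz":0.006,"spin":0,"hand":-1},{"dx":0,"dy":0,"dz":0.006,"spin":0,"hand":-1},{"dx":0,"dy":0,"dz":0.006,"spin":0,"hand":-1},{"dx":0,"dy":0,"dz":0.006,"spin":0,"hand":-1},{"dx":0,"dy":0,"dz":0.006,"spin":0,"hand":-1},{"dx":0,"dy":0,"dz":0.006,"spin":0,"hand":-1}]' 110
python3 - <<'E'
from h import *
w=shot("wrist"); mallet(w,(.467,.335)); print(manip.state()["clock"])
E
```

```text
clock: 4.65
ee_pos: [0.4256, 0.335, 0.0321]
tcp_rot: [0.019, 3.141, 0.001]
force: [-1.7, -0.1, 4.7]
width: 0.0208
finger_force: 107.4
head 0.4239087700843811 0.334963321685791 0.046226438134908676 top z 0.07051711916591319 9723 handle z 0.047448777121144176 x 0.3178525807751593 0.3888870972890603 y@x-.045 0.33389997032026086 slope 0.0005169638953265947 width 0.02215852247659067 12641
4.7
```

```bash
python3 -m creep '[{"dx":0,"dy":0,"dz":-0.1,"spin":0,"hand":-1},{"dx":0,"dy":0,"dz":-0.3,"spin":0,"hand":-1},{"dx":0,"dy":0,"dz":-0.5,"spin":0,"hand":-1},{"dx":0,"dy":0,"dz":-0.7,"spin":0,"hand":-1},{"dx":0,"dy":-0.15,"dz":-0.8,"spin":0,"hand":-1},{"dx":-0.1,"dy":-0.35,"dz":-0.8,"spin":0,"hand":-1},{"dx":-0.1,"dy":-0.55,"dz":-0.8,"spin":0,"hand":-1},{"dx":-0.1,"dy":-0.75,"dz":-0.8,"spin":0,"hand":-1},{"dx":-0.1,"dy":-0.85,"dz":-0.8,"spin":0,"hand":-1},{"dx":-0.1,"dy":-0.9,"dz":-0.8,"spin":0,"hand":-1},{"dx":-0.1,"dy":-0.9,"dz":-0.8,"spin":0,"hand":-1},{"dx":-0.1,"dy":-0.9,"dz":-0.8,"spin":0,"hand":-1}]'
cat >> h.py <<'E'
def jig(p):
    X=cloud(p).reshape(-1,3); X=X[np.isfinite(X).all(1)]
    h=X[(np.hypot(X[:,0]-.556,X[:,1]+.004)<.04)&(X[:,2]>.132)&(X[:,2]<.146)]
    if len(h): print("punch",np.median(h[:,2]),cv2.minEnclosingCircle(h[:,:2].astype(np.float32)),len(h))
E
python3 - <<'E'
from h import *
w=shot("wrist"); cv2.imwrite("pics/w3.png",w["frame"]); jig(w)
m=manip.mark_of(w,"punch_top"); print([(x["point"],x["conf"],at_z(w,x["point"],.14)) for x in m[:2]])
X=cloud(w); 
for x in m[:1]: print(depth(w,x["point"]))
print(manip.state()["ee_pos"])
E
```

```text
clock: 6.2
ee_pos: [0.4474, 0.1111, 0.2313]
tcp_rot: [-0.015, -3.141, -0.001]
force: [0.4, 1.2, -4.5]
width: 0.0207
finger_force: 108.0
punch 0.13877106819984134 ((0.5672191381454468, 0.0033290223218500614), 0.006863173563033342) 27
[([145.9, 341.4], 0.58, array([ 0.5588, -0.0072,  0.14  ]))]
[0.4363 0.0696 0.2808]
[0.4476 0.1109 0.2316]
```

View pics/w3.png

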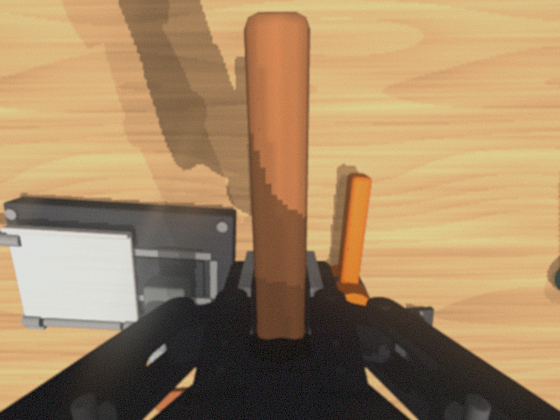

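The mallet is held with its handle at (278,170), level, and the jig lies to the lower left at (120,260). The gripper hides the punch here. Correcting the fixed-camera readings by the mallet's own view-to-view offsets puts the punch at about (0.558, −0.004, 0.140). I'll move to hover above it.

Run:
```python
from h import *
rel([0.5165,-0.004,0.20],[0.013,1])
```

```text
d [-0.2802 -0.4571  0.126 ] spin 0.004345073711297371 deg 0.1955283170083817
```

```bash
python3 -m creep '[{"dx":-0.1,"dy":-0.15,"dz":0,"spin":0,"hand":-1},{"dx":-0.2,"dy":-0.3,"dz":0,"spin":0,"hand":-1},{"dx":-0.28,"dy":-0.4,"dz":0,"spin":0,"hand":-1},{"dx":-0.28,"dy":-0.457,"dz":0.06,"spin":0,"hand":-1},{"dx":-0.28,"dy":-0.457,"dz":0.12,"spin":0,"hand":-1},{"dx":-0.28,"dy":-0.457,"dz":0.126,"spin":0,"hand":-1},{"dx":-0.28,"dy":-0.457,"dz":0.126,"spin":0,"hand":-1},{"dx":-0.28,"dy":-0.457,"dz":0.126,"spin":0,"hand":-1}]'
python3 - <<'E'
from h import *
s=shot("scene"); cv2.imwrite("pics/s2.png",cv2.resize(s["frame"][160:310,180:380],(800,600),interpolation=cv2.INTER_CUBIC))
st=manip.state(); print(T(st)); tcp=np.array(st["ee_pos"])
for p,n in((s,"s"),(shot("top"),"t")):
    X=cloud(p); X=X.reshape(-1,3);k=X[(np.abs(X[:,1]+.004)<.1)&(np.abs(X[:,0]-.556)<.12)&(X[:,2]>.12)&(X[:,2]<.24)]
    print(n,len(k)); hd=k[(k[:,0]>.525)]
    print(hd[:,2].max(),np.percentile(hd[:,2],[5,50]),hd.min(0),hd.max(0))
E
```

```text
clock: 7.3
ee_pos: [0.5166, -0.0048, 0.2009]
tcp_rot: [0.017, 3.14, 0.001]
force: [0.4, -1.0, -3.5]
width: 0.0208
finger_force: 108.2
[[-0.9999  0.0113  0.0014  0.5167]
 [ 0.0113  0.9999  0.0004 -0.0052]
 [-0.0014  0.0004 -1.      0.2009]
 [ 0.      0.      0.      1.    ]]
s 951
0.23997970987504813 [0.1734 0.2271] [ 0.525  -0.049   0.1304] [0.5847 0.0365 0.24  ]
t 0Traceback (most recent call last):
  File "<stdin>", line 7, in <module>
    return umr_maximum(a, axis, None, out, keepdims, initial, where)
ValueError: zero-size array to reduction operation maximum which has no identity
```

View pics/s2.png

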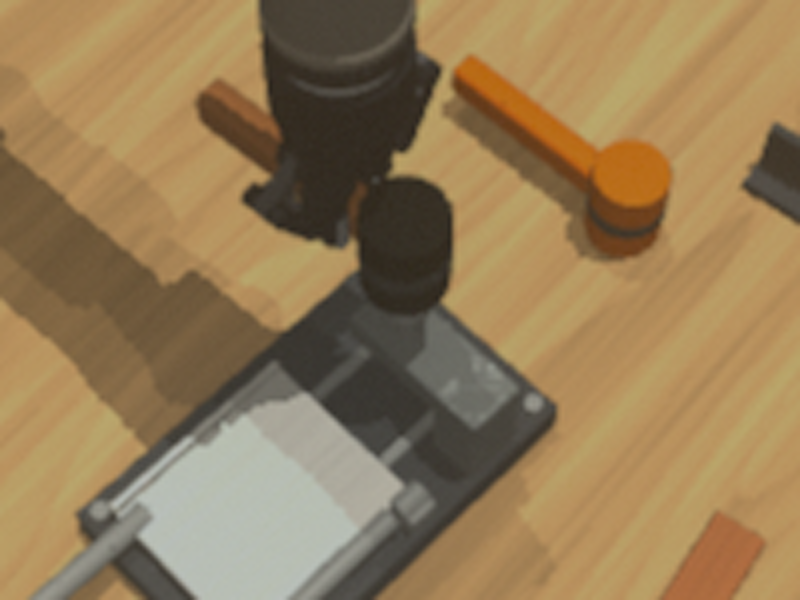

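The mallet head at (405,245) hangs upright over the punch shank at (405,325). I'll press down about 38 mm and read the force.

```bash
python3 -m creep '[{"dx":0,"dy":0,"dz":0.05,"spin":0,"hand":-1},{"dx":0,"dy":0,"dz":0.09,"spin":0,"hand":-1},{"dx":0,"dy":0,"dz":0.12,"spin":0,"hand":-1},{"dx":0,"dy":0,"dz":0.14,"spin":0,"hand":-1},{"dx":0,"dy":0,"dz":0.155,"spin":0,"hand":-1},{"dx":0,"dy":0,"dz":0.155,"spin":0,"hand":-1}]'
```

```text
clock: 8.15
ee_pos: [0.5161, -0.0059, 0.162]
tcp_rot: [-0.02, -3.141, -0.0]
force: [-5.3, -0.8, 2.6]
width: 0.0204
finger_force: 108.7
```

```bash
python3 -m creep '[{"dx":0,"dy":0,"dz":0.01,"spin":0,"hand":-1},{"dx":0,"dy":0,"dz":0.015,"spin":0,"hand":-1},{"dx":0,"dy":0,"dz":0.015,"spin":0,"hand":-1}]'
```

```text
clock: 8.52
ee_pos: [0.5165, -0.0059, 0.1599]
tcp_rot: [0.02, 3.14, 0.001]
force: [-8.1, 0.1, 13.2]
width: 0.0208
finger_force: 110.7
```

```bash
python3 -m creep '[{"dx":0,"dy":0,"dz":0.01,"spin":0,"hand":-1},{"dx":0,"dy":0,"dz":0.015,"spin":0,"hand":-1},{"dx":0,"dy":0,"dz":0.015,"spin":0,"hand":-1}]'
```

```text
clock: 8.9
ee_pos: [0.5165, -0.006, 0.1595]
tcp_rot: [0.02, 3.139, 0.003]
force: [-16.7, 0.1, 30.5]
width: 0.0205
finger_force: 113.1
```

The force rose from 17 to 34 N with the tool stalled at z = 0.1595, so the punch is on its stop, well past its 9 N spring. I'll lift and carry the mallet back to where it stood.

```bash
python3 -m creep '[{"dx":0,"dy":0,"dz":-0.1,"spin":0,"hand":-1},{"dx":0,"dy":0,"dz":-0.25,"spin":0,"hand":-1},{"dx":0,"dy":0.1,"dz":-0.3,"spin":0,"hand":-1},{"dx":0.1,"dy":0.3,"dz":-0.3,"spin":0,"hand":-1},{"dx":0.2,"dy":0.5,"dz":-0.3,"spin":0,"hand":-1},{"dx":0.3,"dy":0.7,"dz":-0.3,"spin":0,"hand":-1},{"dx":0.36,"dy":0.85,"dz":-0.3,"spin":0,"hand":-1},{"dx":0.36,"dy":1,"dz":-0.3,"spin":0,"hand":-1},{"dx":0.36,"dy":1,"dz":-0.3,"spin":0,"hand":-1},{"dx":0.36,"dy":1,"dz":-0.3,"spin":0,"hand":-1}]'
python3 - <<'E'
from h import *
rel([0.4255,0.335,0.06],[0.013,1])
s=shot("scene"); tcp=T(manip.state())[:3,3]
h=cloud(s).reshape(-1,3)-tcp; k=h[(np.abs(h[:,1])<.035)&(h[:,0]>.012)&(h[:,0]<.08)&(h[:,2]<.05)&(h[:,2]>-.08)]
print(k.min(0),k.max(0))
top=k[np.abs(k[:,2]-k[:,2].max())<.012]; A=np.c_[top[:,:2],np.ones(len(top))]; print("top plane",np.linalg.lstsq(A,top[:,2],rcond=None)[0])
cv2.imwrite("pics/s3.png",cv2.resize(s["frame"][80:230,240:440],(800,600),interpolation=cv2.INTER_CUBIC))
E
```

```text
clock: 10.15
ee_pos: [0.4298, 0.2447, 0.2282]
tcp_rot: [0.02, 3.141, -0.002]
force: [1.0, -0.3, -4.3]
width: 0.0204
finger_force: 108.2
d [0.022  0.3616 0.6725] spin 0.0001422735378772207 deg 0.006402309204474932 
[ 0.012  -0.0342 -0.0324] [0.0692 0.0348 0.0498]
top plane [-0.0548  0.0018  0.0418]
```

View pics/s3.png

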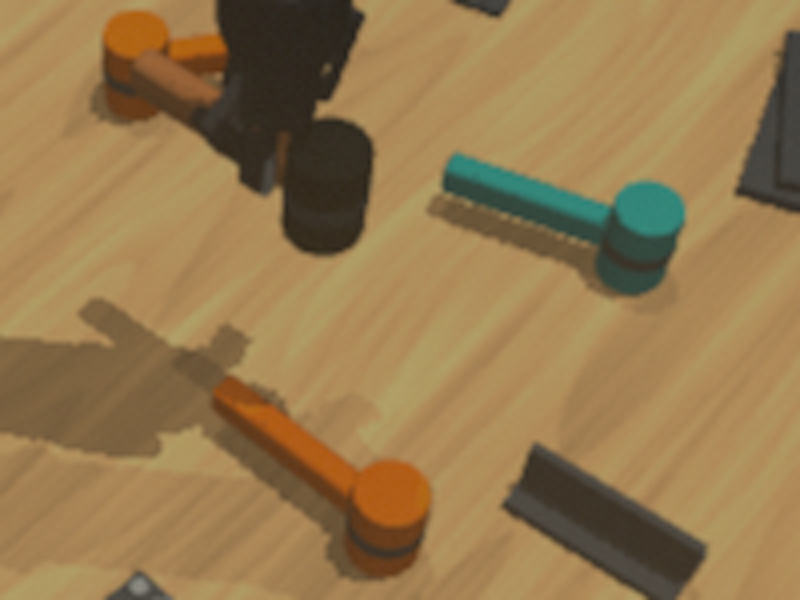

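The black mallet at (325,185) is still firmly held and upright to within a few degrees. I'll lower it at its old place.

```bash
python3 -m creep '[{"dx":0.02,"dy":0.2,"dz":0,"spin":0,"hand":-1},{"dx":0.02,"dy":0.36,"dz":0.15,"spin":0,"hand":-1},{"dx":0.02,"dy":0.36,"dz":0.35,"spin":0,"hand":-1},{"dx":0.02,"dy":0.36,"dz":0.55,"spin":0,"hand":-1},{"dx":0.02,"dy":0.36,"dz":0.67,"spin":0,"hand":-1},{"dx":0.02,"dy":0.36,"dz":0.72,"spin":0,"hand":-1},{"dx":0.02,"dy":0.36,"dz":0.75,"spin":0,"hand":-1},{"dx":0.02,"dy":0.36,"dz":0.765,"spin":0,"hand":-1},{"dx":0.02,"dy":0.36,"dz":0.765,"spin":0,"hand":-1},{"dx":0.02,"dy":0.36,"dz":0.765,"spin":0,"hand":-1}]'
```

```text
clock: 11.45
ee_pos: [0.4262, 0.3358, 0.0387]
tcp_rot: [0.02, 3.14, 0.002]
force: [0.7, -0.2, -4.4]
width: 0.0205
finger_force: 108.4
```

```bash
python3 -m creep '[{"dx":0,"dy":0,"dz":0.012,"spin":0,"hand":-1},{"dx":0,"dy":0,"dz":0.018,"spin":0,"hand":-1},{"dx":0,"dy":0,"dz":0.018,"spin":0,"hand":-1},{"dx":0,"dy":0,"dz":0.018,"spin":0,"hand":-1}]'
```

```text
clock: 11.95
ee_pos: [0.4256, 0.3353, 0.0333]
tcp_rot: [0.02, 3.142, 0.0]
force: [0.5, 0.0, -4.5]
width: 0.0206
finger_force: 108.4
```

```bash
python3 -m creep '[{"dx":0,"dy":0,"dz":0.006,"spin":0,"hand":-1},{"dx":0,"dy":0,"dz":0.01,"spin":0,"hand":-1},{"dx":0,"dy":0,"dz":0.01,"spin":0,"hand":-1}]'
```

```text
clock: 12.32
ee_pos: [0.4257, 0.3355, 0.0321]
tcp_rot: [0.02, 3.141, 0.001]
force: [-2.9, -1.9, 5.1]
width: 0.0209
finger_force: 110.2
```

Contact with the bench is made, so I'll open and rise.

```bash
python3 -m creep '[{"dx":0,"dy":0,"dz":-0.002,"spin":0,"hand":0},{"dx":0,"dy":0,"dz":-0.002,"spin":0,"hand":1},{"dx":0,"dy":0,"dz":-0.002,"spin":0,"hand":1},{"dx":0,"dy":0,"dz":-0.002,"spin":0,"hand":1},{"dx":0,"dy":0,"dz":-0.002,"spin":0,"hand":1},{"dx":0,"dy":0,"dz":-0.1,"spin":0,"hand":1},{"dx":0,"dy":0,"dz":-0.3,"spin":0,"hand":1},{"dx":0,"dy":0,"dz":-0.5,"spin":0,"hand":1},{"dx":0,"dy":0,"dz":-0.7,"spin":0,"hand":1},{"dx":0,"dy":0,"dz":-0.8,"spin":0,"hand":1},{"dx":0,"dy":0,"dz":-0.8,"spin":0,"hand":1}]' 60
python3 - <<'E'
from h import *
w=shot("wrist"); mallet(w,(.467,.335)); mallet(shot("top"),(.467,.335))
rel([0.44,-0.2,0.25])
E
```

```text
clock: 13.7
ee_pos: [0.4268, 0.3363, 0.2333]
tcp_rot: [0.02, 3.137, 0.006]
force: [0.3, -0.2, -0.8]
width: 0.0854
finger_force: 0.0
head 0.46775510907173157 0.33455976843833923 0.025941645726561546 top z 0.0689154603282583 1873 handle z 0.047601445237631546 x 0.3184235170860354 0.43274445201602785 y@x-.045 0.334508951699036 slope 0.0034773802180440255 width 0.02204868435619156 2554
head 0.46578729152679443 0.33607831597328186 0.02548874542117119 top z 0.0699556927258107 97 handle z 0.048898744466256305 x 0.3150588032390048 0.4279036146832328 y@x-.045 0.33646298190351803 slope 0.0219362723879587 width 0.023887341088136393 207
d [-0.0864 -2.139  -0.0786]
```

The mallet stands on the bench at its old place: head (0.4675, 0.3345), top 0.069. Next is the rod. I'll check the wrist range for the quarter turn.

Run:
```python
from h import *
print(manip.state()["joint_pos"])
y=np.radians(-4.2); u=[np.cos(y),np.sin(y)]
rel([0.46,-0.22,0.25],u)
```

```text
[-0.831   0.3045  0.1713  1.5707 -0.0535  1.2724  0.9066]
d [-0.1674 -2.218  -0.0786] spin -1.9226197783063728 deg -86.51789002378678
```

Spinning negative would run joint 7 past its range, so I'll turn positive by 93.5° over several calls while travelling.

```bash
python3 -m creep '[{"dx":0,"dy":-0.2,"dz":-0.05,"spin":0.2,"hand":1},{"dx":0,"dy":-0.4,"dz":-0.08,"spin":0.4,"hand":1},{"dx":0,"dy":-0.6,"dz":-0.08,"spin":0.6,"hand":1},{"dx":-0.05,"dy":-0.8,"dz":-0.08,"spin":0.8,"hand":1},{"dx":-0.1,"dy":-1,"dz":-0.08,"spin":1,"hand":1},{"dx":-0.1,"dy":-1,"dz":-0.08,"spin":1,"hand":1},{"dx":-0.1,"dy":-1,"dz":-0.08,"spin":1,"hand":1},{"dx":-0.1,"dy":-1,"dz":-0.08,"spin":1,"hand":1}]'
python3 - <<'E'
from h import *
print(manip.state()["joint_pos"])
y=np.radians(-4.2); u=[np.cos(y),np.sin(y)]
rel([0.46,-0.22,0.25],u)
E
```

```text
clock: 14.8
ee_pos: [0.4467, 0.0866, 0.2499]
tcp_rot: [-1.215, -2.895, 0.001]
force: [-0.5, 1.0, 0.3]
width: 0.0856
finger_force: 0.0
[-0.6097  0.1157  0.4226  1.7618 -0.0497  1.2763  0.6011]
d [-0.9123 -0.8212 -0.0002] spin 1.0815934140654828 deg 48.67170363294673
```

```bash
python3 -m creep '[{"dx":-0.15,"dy":-0.13,"dz":0,"spin":0.2,"hand":1},{"dx":-0.3,"dy":-0.27,"dz":0,"spin":0.4,"hand":1},{"dx":-0.45,"dy":-0.4,"dz":0,"spin":0.6,"hand":1},{"dx":-0.6,"dy":-0.54,"dz":0,"spin":0.8,"hand":1},{"dx":-0.75,"dy":-0.68,"dz":0,"spin":1,"hand":1},{"dx":-0.91,"dy":-0.82,"dz":0,"spin":1,"hand":1},{"dx":-0.91,"dy":-0.82,"dz":0,"spin":1,"hand":1},{"dx":-0.91,"dy":-0.82,"dz":0,"spin":1,"hand":1},{"dx":-0.91,"dy":-0.82,"dz":0,"spin":1,"hand":1}]'
cat >> h.py <<'E'
def rod(p):
    X=cloud(p).reshape(-1,3); X=X[np.isfinite(X).all(1)]
    r=X[(np.abs(X[:,0]-.497)<.035)&(X[:,1]<-.23)&(X[:,1]>-.32)&(X[:,2]>.046)&(X[:,2]<.07)]
    q=np.polyfit(r[:,1],r[:,0],1); e=r[:,1].min(); res=r[:,0]-np.polyval(q,r[:,1])
    print("rod n",len(r),"end y",e,"slope",q[0],"top z",np.percentile(r[:,2],95),"grip x,y",np.polyval(q,e+.035),e+.035,"width",np.ptp(res))
E
python3 - <<'E'
from h import *
print(manip.state()["joint_pos"])
w=shot("wrist"); cv2.imwrite("pics/w4.png",w["frame"]); rod(w); rod(shot("scene")); jig(w)
m=manip.mark_of(w,"flap_rod"); print([(x["point"],x["conf"],at_z(w,x["point"],.046)) for x in m[:2]])
m=manip.mark_of(w,"punch_top"); print([(x["point"],x["conf"],at_z(w,x["point"],.14)) for x in m[:2]])
E
```

```text
clock: 15.92
ee_pos: [0.4602, -0.2186, 0.2504]
tcp_rot: [-2.23, -2.211, -0.001]
force: [-0.2, 0.6, -0.3]
width: 0.0855
finger_force: 0.0
[-0.1802  0.2686  0.7413  1.6361 -0.1875  1.3107  0.5835]
rod n 669 end y -0.29060332617074947 slope 0.07372715494127402 top z 0.053255641455402625 grip x,y 0.49665748924986525 -0.25560332617074943 width 0.015509546940186247
rod n 179 end y -0.2903041991427647 slope 0.06915728117608082 top z 0.05617572988570245 grip x,y 0.4976200231613993 -0.2553041991427647 width 0.017128828840308086
[([313.4, 216.8], 0.57, array([ 0.4987, -0.2576,  0.046 ]))]
[([363.1, 52.0], 0.39, array([ 0.5197, -0.1034,  0.14  ]))]
```

View pics/w4.png

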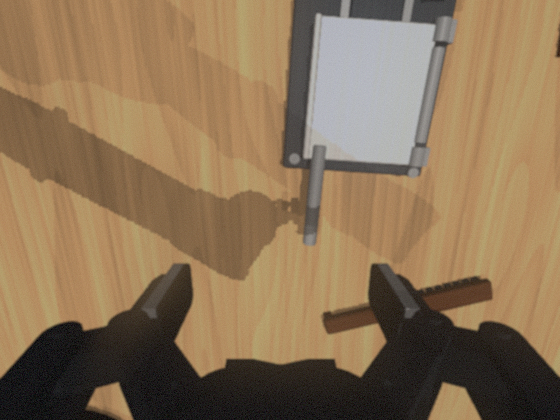

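The rod runs from (318,150) to its free end at (310,240), and the brush at (410,305) is clear of it. The grip point (0.497, −0.2555, 0.046) and slope agree in two views, and the yaw is −4.2°.

Run:
```python
from h import *
y=np.radians(-4.2); u=[np.cos(y),np.sin(y)]
rel([0.497,-0.2555,0.043],u)
```

```text
d [-0.1415  0.1499  0.8312] spin 0.08020771042308689 deg 3.60934696903891
```

```bash
python3 -m creep '[{"dx":-0.14,"dy":0.15,"dz":0.05,"spin":0.08,"hand":1},{"dx":-0.14,"dy":0.15,"dz":0.2,"spin":0.08,"hand":1},{"dx":-0.14,"dy":0.15,"dz":0.4,"spin":0.08,"hand":1},{"dx":-0.14,"dy":0.15,"dz":0.58,"spin":0.08,"hand":1},{"dx":-0.14,"dy":0.15,"dz":0.72,"spin":0.08,"hand":1},{"dx":-0.14,"dy":0.15,"dz":0.81,"spin":0.08,"hand":1},{"dx":-0.14,"dy":0.15,"dz":0.83,"spin":0.08,"hand":1},{"dx":-0.14,"dy":0.15,"dz":0.83,"spin":0.08,"hand":1},{"dx":-0.14,"dy":0.15,"dz":0.83,"spin":0.08,"hand":1}]'
python3 - <<'E'
from h import *
y=np.radians(-4.2); u=[np.cos(y),np.sin(y)]
rel([0.497,-0.2555,0.043],u)
E
```

```text
clock: 17.25
ee_pos: [0.4976, -0.257, 0.0446]
tcp_rot: [2.301, 2.135, 0.002]
force: [0.1, -0.6, 0.2]
width: 0.0851
finger_force: 0.0
d [ 0.0057 -0.0028  0.0066] spin -0.0022835447064409207 deg -0.10275951178984144
```

```bash
python3 -m creep '[{"dx":0,"dy":0,"dz":0.006,"spin":0,"hand":0},{"dx":0,"dy":0,"dz":0.006,"spin":0,"hand":-1},{"dx":0,"dy":0,"dz":0.006,"spin":0,"hand":-1},{"dx":0,"dy":0,"dz":0.006,"spin":0,"hand":-1},{"dx":0,"dy":0,"dz":0.006,"spin":0,"hand":-1},{"dx":0,"dy":0,"dz":0.006,"spin":0,"hand":-1},{"dx":0,"dy":0,"dz":0.006,"spin":0,"hand":-1},{"dx":0,"dy":0,"dz":0.006,"spin":0,"hand":-1},{"dx":0,"dy":0,"dz":0.006,"spin":0,"hand":-1}]' 50
python3 - <<'E'
from h import *
M=T(manip.state()); print(M)
y=np.radians(-4.2); u=np.array([np.cos(y),np.sin(y),0])
for a in (6,12,18,24,30,36,42,48,54,60,62):
    t=np.radians(a); d=.105*((1-np.cos(t))*u+np.array([0,0,np.sin(t)])); print(a,M[:3,:3].T@d/.25)
E
```

```text
clock: 18.38
ee_pos: [0.496, -0.2565, 0.0418]
tcp_rot: [-2.303, -2.135, 0.001]
force: [-3.3, 0.6, 4.8]
width: 0.0143
finger_force: 48.9
[[ 0.0756  0.9971 -0.0009  0.496 ]
 [ 0.9971 -0.0756  0.0004 -0.2565]
 [ 0.0003 -0.0009 -1.      0.0418]
 [ 0.      0.      0.      1.    ]]
6 [ 0.      0.0023 -0.0439]
12 [ 0.      0.0091 -0.0873]
18 [ 0.0001  0.0204 -0.1298]
24 [ 0.0001  0.0362 -0.1709]
30 [ 0.0002  0.0561 -0.21  ]
36 [ 0.0003  0.08   -0.2469]
42 [ 0.0003  0.1076 -0.2811]
48 [ 0.0004  0.1387 -0.3122]
54 [ 0.0005  0.1728 -0.3399]
60 [ 0.0006  0.2097 -0.3639]
62 [ 0.0006  0.2225 -0.371 ]
```

The rod is gripped. I'll follow the arc to 36° and check forces.

```bash
python3 -m creep '[{"dx":0,"dy":0.001,"dz":-0.022,"spin":0,"hand":-1},{"dx":0,"dy":0.002,"dz":-0.044,"spin":0,"hand":-1},{"dx":0,"dy":0.005,"dz":-0.066,"spin":0,"hand":-1},{"dx":0,"dy":0.009,"dz":-0.087,"spin":0,"hand":-1},{"dx":0,"dy":0.014,"dz":-0.109,"spin":0,"hand":-1},{"dx":0,"dy":0.02,"dz":-0.13,"spin":0,"hand":-1},{"dx":0,"dy":0.028,"dz":-0.15,"spin":0,"hand":-1},{"dx":0,"dy":0.036,"dz":-0.171,"spin":0,"hand":-1},{"dx":0,"dy":0.056,"dz":-0.21,"spin":0,"hand":-1},{"dx":0,"dy":0.08,"dz":-0.247,"spin":0,"hand":-1},{"dx":0,"dy":0.08,"dz":-0.247,"spin":0,"hand":-1}]'
python3 - <<'E'
from h import *
M=T(manip.state()); u=np.array([.9973,-.0732]); h=np.array([.6017,-.2632]); r=u@(M[:2,3]-h); z=M[2,3]+.002-.046
print("along",r,"z",z,"angle",np.degrees(np.arctan2(z,-r)),"radius",np.hypot(r,z))
E
```

```text
clock: 19.75
ee_pos: [0.5129, -0.2577, 0.1036]
tcp_rot: [-2.3, -2.13, 0.005]
force: [-10.1, -0.4, -3.4]
width: 0.0147
finger_force: 49.0
along -0.08893015851233571 z 0.059636135472933546 angle 33.845614653625965 radius 0.10707493519575549
```

```bash
python3 -m creep '[{"dx":0,"dy":0.011,"dz":-0.017,"spin":0,"hand":-1},{"dx":0,"dy":0.024,"dz":-0.034,"spin":0,"hand":-1},{"dx":0,"dy":0.04,"dz":-0.05,"spin":0,"hand":-1},{"dx":0,"dy":0.056,"dz":-0.065,"spin":0,"hand":-1},{"dx":0,"dy":0.072,"dz":-0.079,"spin":0,"hand":-1},{"dx":0,"dy":0.09,"dz":-0.093,"spin":0,"hand":-1},{"dx":0,"dy":0.108,"dz":-0.105,"spin":0,"hand":-1},{"dx":0,"dy":0.127,"dz":-0.117,"spin":0,"hand":-1},{"dx":0,"dy":0.127,"dz":-0.117,"spin":0,"hand":-1},{"dx":0,"dy":0.127,"dz":-0.117,"spin":0,"hand":-1}]'
cat > ang.py <<'E'
from h import *
M=T(manip.state()); u=np.array([.9973,-.0732]); h=np.array([.6017,-.2632]); r=u@(M[:2,3]-h); z=M[2,3]+.0042-.046
print("along",r,"z",z,"angle",np.degrees(np.arctan2(z,-r)),"radius",np.hypot(r,z))
v=np.array([.0732,.9973])
for n in("scene","top","wrist"):
    p=shot(n); X=cloud(p).reshape(-1,3); X=X[np.isfinite(X).all(1)]; D=X[:,:2]-h
    a=D@u; b=D@v; zz=X[:,2]-.046
    k=(b>.055)&(b<.165)&(zz>.02)&(zz<.115)&(a<-.005)&(a>-.09)
    a,zz,b=a[k],zz[k],b[k]
    if len(a)<30: print(n,len(a)); continue
    Y=np.c_[a,b,zz]
    for _ in range(4):
        c=np.median(Y,0); U,S,V=np.linalg.svd(Y-Y.mean(0),full_matrices=False); d=(Y-Y.mean(0))@V[2]; Y=Y[np.abs(d)<max(.003,np.std(d)*1.5)]
    nn=V[2]*np.sign(V[2][2]); print(n,len(Y),"normal",nn,"plate angle",np.degrees(np.arctan2(nn[0],nn[2])),S[2]/np.sqrt(len(Y)))
    if n=="scene": cv2.imwrite("pics/s5.png",cv2.resize(p["frame"][180:360,140:380],(800,600),interpolation=cv2.INTER_CUBIC))
E
python3 ang.py
```

```text
clock: 21.0
ee_pos: [0.5402, -0.2598, 0.1347]
tcp_rot: [-2.296, -2.123, 0.01]
force: [-19.8, 5.5, 13.3]
width: 0.0142
finger_force: 48.7
along -0.06153499585318605 z 0.09290072868757328 angle 56.48055769869257 radius 0.11143204703016868
scene 1444 normal [ 0.8196 -0.0018  0.5729] plate angle 55.04735626911706 0.0013414481850216838
top 358 normal [0.8227 0.0019 0.5685] plate angle 55.352668841139256 0.001288580878233764
wrist 13613 normal [0.8206 0.0117 0.5714] plate angle 55.15045090638197 0.0009270852056819069
```

View pics/s5.png

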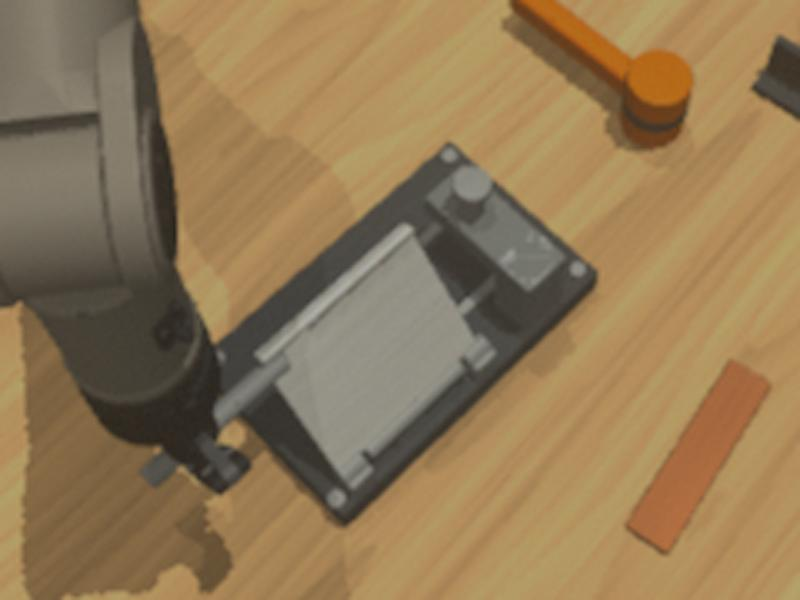

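The flap stands at about 55.2° by plate fit, agreeing in three views. The coupon area is clear and the punch is back up at (470,190). The tool presses about 22 N radially inward, so I'll move 5° further along the arc and slightly outward.

```bash
python3 -m creep '[{"dx":0,"dy":0.006,"dz":-0.012,"spin":0,"hand":-1},{"dx":0,"dy":0.014,"dz":-0.019,"spin":0,"hand":-1},{"dx":0,"dy":0.026,"dz":-0.026,"spin":0,"hand":-1},{"dx":0,"dy":0.026,"dz":-0.026,"spin":0,"hand":-1},{"dx":0,"dy":0.026,"dz":-0.026,"spin":0,"hand":-1}]'; python3 ang.py
```

```text
clock: 21.78
ee_pos: [0.5488, -0.2604, 0.1411]
tcp_rot: [-2.298, -2.126, 0.007]
force: [-15.7, 3.8, 7.6]
width: 0.0141
finger_force: 48.8
along -0.05294035795249805 z 0.09927349838819023 angle 61.92998801425166 radius 0.1125073730133658
scene 1371 normal [0.8706 0.0025 0.492 ] plate angle 60.52881995279665 0.0012995190927650713
top 276 normal [ 0.8706 -0.0025  0.4919] plate angle 60.532831399414555 0.0011481804829855293
wrist 11471 normal [0.873  0.0117 0.4877] plate angle 60.81134907019848 0.0009871709162193824
```

```bash
python3 -m creep '[{"dx":0,"dy":-0.004,"dz":0.001,"spin":0,"hand":-1},{"dx":0,"dy":-0.004,"dz":0.001,"spin":0,"hand":-1},{"dx":0,"dy":-0.004,"dz":0.001,"spin":0,"hand":-1},{"dx":0,"dy":-0.004,"dz":0.001,"spin":0,"hand":-1},{"dx":0,"dy":-0.004,"dz":0.001,"spin":0,"hand":-1},{"dx":0,"dy":-0.004,"dz":0.001,"spin":0,"hand":-1}]'; python3 ang.py; python3 -c "
from h import *
mallet(shot('scene'),(.467,.335))"
```

```text
clock: 22.68
ee_pos: [0.5482, -0.2603, 0.1407]
tcp_rot: [-2.298, -2.127, 0.007]
force: [-14.2, 3.3, 7.0]
width: 0.0142
finger_force: 48.8
along -0.053552921498209345 z 0.09892780681249695 angle 61.57183866720904 radius 0.11249278359843395
scene 1381 normal [ 0.868  -0.001   0.4966] plate angle 60.226816311636725 0.0013228964865869438
top 282 normal [ 0.8657 -0.0008  0.5006] plate angle 59.96002850822743 0.001049761071366116
wrist 11669 normal [0.8694 0.0112 0.494 ] plate angle 60.391904555566526 0.00095416819554133
head 0.466975599527359 0.3346633017063141 0.028247570618987083 top z 0.07060273880583456 243 handle z 0.049012105314960364 x 0.31829742893745905 0.43177430713770215 y@x-.045 0.3314569157286331 slope -0.004777734570725172 width 0.024231151403601436 265
```

The flap is steady at 60.2° and the mallet is standing, so I'll hand in.

```bash
python3 -c "
from cell import manip
print(manip.hand_in())"
```

```text
the job is handed in; nothing more can be done
None
```

The job is handed in at about 23 s on the robot's clock: the punch was knocked to its stop with the black mallet, the mallet is back standing on the bench, and the arm is holding the flap open at about 60° by its side rod.

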